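# Third hand at the sprung jig

## Task

Help me assemble a little spice shelf: first press the red plunger of the jig's suction pump all the way down to its stop, so that the jig is anchored to the worktop, and let it spring up again. Then stand the light wooden panel upright on the jig's plywood base, centred and flush against the cork pad of the sprung fence, and push it straight back until the fence's pointer is in the green zone of the scale (a steady push of about 8 N), never into the red. Leave the dark panel and everything else where it is, and finish while still pushing: keep holding the panel there, do not let go, so that I can drive the screws.

Things in the scene. Friction and masses are not known exactly. Their poses are not given: they have to be found in the camera images.
- jig: Assembly jig, fixed: plywood base, x -110 to +130 mm, y +-130 mm, top 12 mm above the worktop. Origin at worktop level. x points from the open front, where the panel is put down, straight back to the sprung fence (pushing direction); z up. Pencil lines at y = +-45 mm mark where the panel's edges go. An aluminium block, 62 mm high, front face at x = 102 mm, carries the fence.
- scale (a point): Load scale on top of the jig's base beside the fence (jig y = -97 mm): white, green and red zones, each 12 mm long, in this order from front to back. This point is the middle of the green zone. The fence's dark pointer stands at the front end of the white zone when unloaded and moves back with the fence.
- fence_pad: Sprung fence with a cork pad in front, 120 mm wide, 15 to 63 mm above the worktop. Origin in the middle of the cork's front face; axes as the jig's. It slides along x only: jig x of the origin is 35 mm unloaded, 71 mm at the end stop. Spring 450 N/m, no preload. Pointer in the green: 47 to 59 mm (5.4 to 10.8 N), middle 53 mm (8 N); red beyond. It pushes the panel back unless held.
- plunger_top (a point): Middle of the top of the red plunger head (disc, 34 mm diameter) of the jig's suction pump; moves with it. It is at jig x = -10 mm, y = +100 mm, and 72 mm above the worktop when up.
- plunger (a joint): How far the plunger is pressed down, m: 0 up, stop at 0.014. It springs up again by itself; starts to move at about 2 N, needs about 7 N at the stop.
- light_panel: The light wooden panel to be held: loose, upright on the worktop, 18 mm thick (its x), 90 mm wide (its y), 105 mm tall (its z), about 0.14 kg, the same front and back. Origin at the centre of its underside. With the panel on the jig, the top 54 mm stand above the cork pad, where it can be gripped across its thickness.
- dark_panel: A dark wooden panel of the same size, for later: leave it alone. Origin at the centre of its underside.
- mill: Dark wooden pepper mill, 58 mm diameter, 170 mm tall, loose at the back. Leave it alone.
- mustard: Glass jar with a white lid, 59 mm diameter, 103 mm tall, loose at the back. Leave it alone.
- mug: Green mug, 92 x 128 x 95 mm, loose at the right. Leave it alone.
Mind the look-alikes: they are no part of the job. What is shaped like the light_panel but pink, turquoise or yellow is not meant.

How it is judged:
On the way, in this order (a step that is already met when the one before it is completed fails the run):
1. the red plunger is pressed down to its stop (value of joint plunger above 0.0115 m), for 0.1 s.
2. the plunger has sprung up again (value of joint plunger below 0.003 m), for 0.1 s.
3. the light panel is pressed against the cork pad with the pointer in the green zone (x of fence_pad in the frame of jig between 0.046 and 0.06 m and contact force between light_panel and fence_pad between 4.5 and 12 N and y of light_panel in the frame of fence_pad between -0.02 and 0.02 m and z of light_panel in the frame of jig below 0.017 m and angle between light_panel's own z axis and vertical below 0.08 rad and angle between the x axis of light_panel and the x axis of fence_pad, either way round below 0.08 rad and linear speed of light_panel below 0.01 m/s and contact force between any of the fingers, the arm and light_panel above 1 N), for 0.5 s.
At the end, for the whole second after the job is handed in: Arm still pressing light panel on cork pad: fence back 11-25 mm, 4.5-12 N on the pad, panel on the base (within 5 mm), upright and flush within 0.08 rad, centred within 20 mm, at rest; plunger up; dark panel and other loose things moved under 30 mm (all of step 3 and value of joint plunger below 0.003 m and distance of each of dark_panel, mill, mustard, mug from where it was at the start of the episode below 0.03 m); the arm keeps its last pose, push and grip.
It fails at once if the pointer is pushed into the red zone (fence beyond 27 mm) (x of fence_pad in the frame of jig above 0.062 m).
It fails at once if the dark panel or another bystander is moved more than 30 mm (distance of any of dark_panel, mill, mustard, mug from where it was at the start of the episode above 0.03 m).
It also fails if it takes over 54 s, if anything falls off the work surface, if the arm or the gripper's body presses on something with over 40 N, if the wrist force passes 120 N, or if a joint passes its speed limit or range.

## Robot

A 6-joint arm with a two-finger parallel gripper is mounted at the origin on a cart in front of the work surface, level with it; the furniture and walls round the work are solid. World frame = base frame: x ahead of the robot, y to its left, z up, the work surface at z = 0. Lengths are in m, angles in rad, forces in N, time in s.
With the tool pointing down it reaches from about 0.35 to 0.775 m from the base axis. Payload 7.3 kg.
Tool frame: the origin (TCP) lies at the very end of the fingers, on their centre line; the grasp point (between the pads) lies 19 mm behind it (pinch_z is the distance from the TCP to the grasp point, in m); z points along the fingers, y is the line along which they close (so a half turn about z gives the same grasp; the last joint's range is limited). The gripper opens to 92 mm and grips with 3 to 60 N. Pads are 19 mm wide; open, the fingers measure 130 mm over their backs; the gripper's body (75 mm by 190 mm) begins 47 mm behind the grasp point.
Start: joints at [1.183, 0.342, 1.524, -0, 1.275, -0.146], TCP at [0.126, 0.51, 0.227] pointing down, gripper open.
Joint ranges: [-2.53, 2.53], [-0.77, 2.02], [0.04, 2.7], [-1, 4.14], [0.28, 2.66], [-3.11, 3.11]. Speed limits (rad/s): [2.57, 2.57, 3.14, 3.14, 3.14, 3.14].

## Interface

Orientations are given as [roll, pitch, yaw] about the fixed x, y, z axes, in that order (R = Rz(yaw) Ry(pitch) Rx(roll)).
In Python, from cell import * gives the robot as it stands.
- The arm moves only by the tool arm_command, never from a script. Its arguments are lists of equal length, an entry for each row: "fingers": the gripper command: -1 is fully open, 1 is shut, values between are in proportion; "travel": the shift along the tool's x, y, z in m, a list of three; "dr": the turn, a rotation vector about the tool's x, y, z in degrees, a list of three. In form: {"fingers": [fingers, ...], "travel": [[x, y, z], ...], "dr": [[wx, wy, wz], ...]}. A call has 1 to 8 rows; each row is the pose to reach, as a shift and turn from the pose commanded when the call began, along the tool's axes at that moment; what a row does not reach only later rows make up. A row lasts 1/12 s, in which the tool goes at most 41.7 mm and 7.16 degrees, less where a joint would pass 70% of its speed; a pose out of reach is approached as far as the arm can. A call with a gripper value outside its range is refused whole. The fingers move at their own pace and stop on an object; "squeeze" is the grip in N (left out, the last holds). Time passes only in rows, so rows that repeat a pose let the fingers close. It gives the time, the measured TCP pose, the force, the opening and the grip force at its end, in the units of the state.
- observe(): the state, without advancing time (a new reading comes with each control period).
- read_camera(name): name is "scene" or "top" or "wrist"; returns a dict with "color" (400x640x3 uint8, blue, green, red), "z_map" (400x640 float32, m along the optical axis (not along the pixel's ray), 0 where there is no reading), "fx", "fy", "cx", "cy" (pixels), "R" (3x3) and "t" (3): a world point X has camera coordinates R X + t. Camera axes: x right, y down, z forward; pixel columns grow to the right and rows downward; lengths in m; the calibration is good to about 2 mm. A picture is of the moment at which its call begins.
- hand_in(): hands the job in; it is judged then, once.
The state is a dict: "time": time; "qpos": joint angles; "qvel": joint speeds; "joint_efforts": joint torques, N m; "tool_pos": TCP position; "tool_rot": TCP orientation; "contact_force": force on the tool from outside, world axes, zero at the start; "torque": the same for the moment, N m; "opening": finger opening in m; "grip_force": force on a finger pad.
Only numpy, scipy, OpenCV 4.12 (cv2) and the standard library are available. Lean on these libraries where they do the work, as an engineer would, in place of code of your own. Each camera call takes 0.05 s, during which the arm holds its last target. There are 200 camera calls.

## Working session

There is one attempt and no reset: what is moved stays moved. The work goes in short steps, Python scripts to look and compute and a tool call to move; the robot and the scene stay as the last step left them, time stands still between calls to the robot, and variables do not carry over. Pictures are saved under pics/ and viewed, at most 10 in all, crops included, and the job is handed in when it is done.

Besides the shell and the picture viewer there is one more tool, called after "Emit:" by a JSON object that holds its "name" and its "arguments", one argument or row to a line. arm_command: Moves the arm, as the interface text tells. Its arguments: {"type":"object","properties":{"fingers":{"type":"array","items":{"type":"number"}},"travel":{"type":"array","items":{"type":"array","items":{"type":"number"}}},"dr":{"type":"array","items":{"type":"array","items":{"type":"number"}}},"squeeze":{"type":"number"}},"required":["fingers","travel","dr"]}

```bash
mkdir -p pics; ls; python3 - <<'E'
from cell import *
import cv2,numpy as np
for n in("scene","top"):
    c=read_camera(n);cv2.imwrite(f"pics/{n}0.png",c["color"]);np.savez(f"{n}0.npz",**c)
    print(n,c["fx"],c["cx"],c["cy"],(-c["R"].T@c["t"]).round(3),c["R"].round(3).tolist())
s=observe();print(s)
E
```

```text
pics
scene 505.56635830129113 326.5826847838441 204.47886857412465 [0.33  0.604 1.233] [[-0.946, -0.323, 0.007], [-0.279, 0.807, -0.52], [0.163, -0.494, -0.854]]
top 399.90584013421386 317.9393122176552 198.3831694247474 [ 0.468 -0.07   1.363] [[-0.027, -0.999, 0.021], [-0.998, 0.026, -0.061], [0.06, -0.023, -0.998]]
{'time': 0.1, 'qpos': array([ 1.18296215e+00,  3.42622324e-01,  1.52490338e+00, -1.36354952e-05,
        1.27540782e+00, -1.46008640e-01]), 'qvel': array([-0.00078028, -0.00104737, -0.00328757, -0.00170715, -0.00035789,
        0.00060073]), 'joint_efforts': array([ 2.83793910e-03, -4.32005811e+01, -2.44694871e+01,  7.19965110e-02,
        5.26851055e-02, -7.25234759e-05]), 'tool_pos': array([0.12557458, 0.50939192, 0.22613673]), 'tool_rot': array([-3.14026416e+00, -1.82182416e-04,  2.89977098e+00]), 'contact_force': array([0.33553865, 0.07360079, 0.85516029]), 'torque': array([-0.0158463 ,  0.02635173, -0.00528981]), 'grip_force': 0.0, 'opening': 0.09203838777953331}
```

View pics/scene0.png

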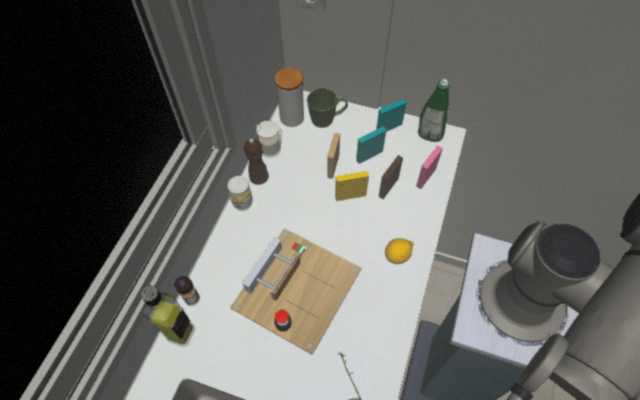

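View pics/top0.png

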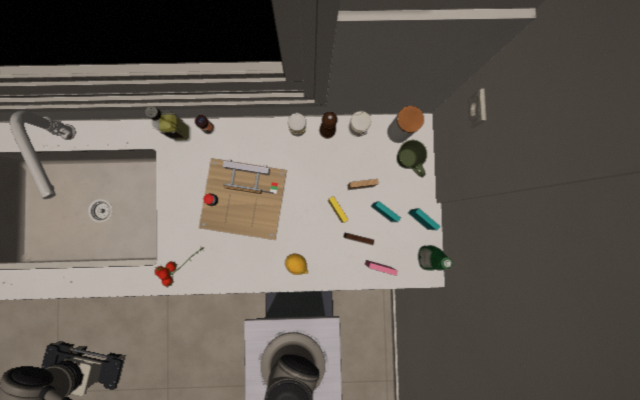

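Light wooden panel candidate: top (363,184) / scene (333,155), tan. Yellow is at top (338,209), turquoise at (387,212) and (425,219), pink at (381,268), and dark at (359,239). Only the tan one fits "light wooden". The plunger is at top (210,200), scene (282,319); the jig fence is towards world +x.

```bash
cat > h.py <<'E'
import cv2,numpy as np
from scipy.spatial.transform import Rotation as Ro
def world(c):
    z=c["z_map"];v,u=np.indices(z.shape)
    P=np.stack([(u-c["cx"])/c["fx"]*z,(v-c["cy"])/c["fy"]*z,z],-1)
    W=(P-c["t"])@c["R"]; W[z==0]=np.nan; return W
def ray(c,u,v,h):
    d=np.array([(u-c["cx"])/c["fx"],(v-c["cy"])/c["fy"],1])@c["R"];o=-c["R"].T@c["t"]
    return o+d*(h-o[2])/d[2]
E
python3 - <<'E'
from h import *
cr=[]
for n,rois in(("top",{"light":(345,175,382,193),"jig":(195,150,295,245),"pl":(198,188,222,212)}),("scene",{"light":(322,128,345,182),"jig":(225,225,365,352),"pl":(270,305,294,332)})):
    c=dict(np.load(n+"0.npz"));W=world(c);hsv=cv2.cvtColor(c["color"],cv2.COLOR_BGR2HSV)
    H,S,V=[hsv[...,i] for i in range(3)]
    for k,(a,b,e,f) in rois.items():
        m=np.zeros(H.shape,np.uint8);m[b:f,a:e]=1
        if k=="pl": m&=(((H<8)|(H>172))&(S>150))
        else: m&=((H>5)&(H<28)&(S>60))
        if k=="light":
            w=W[(m>0)&(W[...,2]>.02)]
            print(n,k,"zmax",np.nanmax(w[:,2]).round(3)); t=w[w[:,2]>np.nanmax(w[:,2])-.012]
            r=cv2.minAreaRect((t[:,:2]*1000).astype(np.float32));print(len(t),r)
            mm=m.copy(); cs=max(cv2.findContours(mm,0,1)[0],key=cv2.contourArea);bx=cv2.boxPoints(cv2.minAreaRect(cs));print("box@105",[ray(c,*p,.105)[:2].round(3).tolist() for p in bx])
        if k=="pl":
            w=W[m>0];zt=np.nanmax(w[:,2]);print(n,k,m.sum(),np.nanpercentile(w[:,2],[50,95,100]).round(3))
            t=w[w[:,2]>.06];print(len(t),((np.nanmax(t,0)+np.nanmin(t,0))/2).round(4),np.nanmean(t,0).round(4))
            M=cv2.moments(m,True);print("ray",ray(c,M["m10"]/M["m00"],M["m01"]/M["m00"],.072).round(4))
        if k=="jig":
            cs=max(cv2.findContours(m,0,1)[0],key=cv2.contourArea)
            bx=cv2.boxPoints(cv2.minAreaRect(cs)); q=cv2.approxPolyDP(cv2.convexHull(cs),6,True)[:,0]
            for p in q: print(n,"jig",p,ray(c,*p,.012).round(4))
            w=W[(m>0)&(abs(W[...,2]-.012)<.006)];r=cv2.minAreaRect((w[:,:2]*1000).astype(np.float32));print(r)
    a,b,e,f=(320,165,400,255) if n=="top" else (310,120,420,210)
    cr.append(cv2.resize(c["color"][b:f,a:e],(400,400),interpolation=2))
cv2.imwrite("pics/crop.png",np.hstack(cr))
E
```

```text
top light zmax 0.112
162 ((589.8714599609375, -243.8629608154297), (18.150148391723633, 88.39342498779297), 5.489466667175293)
box@105 [[0.594, -0.192], [0.603, -0.289], [0.581, -0.291], [0.571, -0.194]]
top jig [285 170] [0.6491 0.0091 0.012 ]
top jig [274 239] [0.4171 0.0511 0.012 ]
top jig [199 227] [0.464  0.3008 0.012 ]
top jig [212 158] [0.6959 0.255  0.012 ]
((556.2293701171875, 154.48519897460938), (259.2735290527344, 238.36024475097656), 79.54920196533203)
top pl 78 [0.072 0.076 0.078]
76 [0.5551 0.255  0.0714] [0.5545 0.2547 0.072 ]
ray [0.5545 0.2545 0.072 ]
scene light zmax 0.111
200 ((573.9261474609375, -205.29803466796875), (38.23512649536133, 166.7320556640625), 23.572673797607422)
box@105 [[0.581, -0.133], [0.607, -0.284], [0.584, -0.285], [0.559, -0.135]]
scene jig [284 230] [0.6462 0.0135 0.012 ]
scene jig [360 268] [0.4162 0.0541 0.012 ]
scene jig [313 351] [0.46   0.2987 0.012 ]
scene jig [231 307] [0.6919 0.2619 0.012 ]
((554.6825561523438, 157.33445739746094), (259.15887451171875, 237.98776245117188), 79.60859680175781)
scene pl 143 [0.07  0.073 0.075]
142 [0.553  0.2587 0.0694] [0.5527 0.2593 0.0697]
ray [0.5522 0.2601 0.072 ]
```

View pics/crop.png

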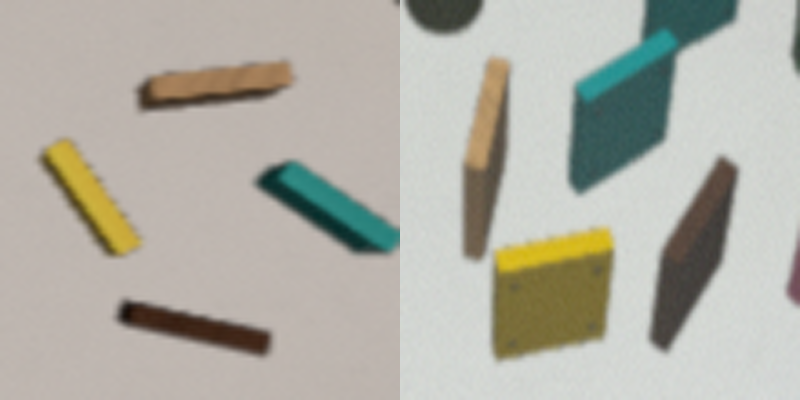

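The crops confirm it: the tan panel at top crop (220,82) and scene crop (487,155) is the light one. It is centred at (0.589,-0.243) with yaw 5.4° and measures 18 x 88 mm, which fits. The jig origin is (0.5457,0.158) with yaw -10.35°. The plunger is at (0.5535,0.257), 72 mm high, which matches the value predicted from the jig pose. First move: to a point above the plunger.

```bash
cat > go.py <<'E'
import sys
from cell import *
from h import *
x,y,z,yaw=map(float,sys.argv[1:5])
s=observe();R=Ro.from_euler("xyz",s["tool_rot"]);T=Ro.from_euler("xyz",[np.pi,0,np.radians(yaw)])
print("travel",(R.inv().apply(np.array([x,y,z])-s["tool_pos"])).round(4),"dr",(R.inv()*T).as_rotvec(degrees=True).round(2),"F",s["contact_force"].round(2),"t",s["time"],"pos",s["tool_pos"].round(4),"rot",np.degrees(s["tool_rot"]).round(2))
E
python3 go.py .5535 .257 .12 95.3
```

```text
travel [-0.4759 -0.1424  0.1062] dr [-7.000e-02  4.000e-02  7.084e+01] F [0.34 0.07 0.86] t 0.1 pos [0.1256 0.5094 0.2261] rot [-1.7992e+02 -1.0000e-02  1.6614e+02]
```

Emit:
{"name": "arm_command", "arguments": {
  "fingers": [1,1,1,1,1,1,1,1],
  "travel": [
    [-0.476,-0.142,0.05],
    [-0.476,-0.142,0.05],
    [-0.476,-0.142,0.05],
    [-0.476,-0.142,0.05],
    [-0.476,-0.142,0.05],
    [-0.476,-0.142,0.05],
    [-0.476,-0.142,0.05],
    [-0.476,-0.142,0.05]
  ],
  "dr": [
    [0,0,71],
    [0,0,71],
    [0,0,71],
    [0,0,71],
    [0,0,71],
    [0,0,71],
    [0,0,71],
    [0,0,71]
  ],
  "squeeze": 50
}}

```text
time: 0.77
tool_pos: [0.4129, 0.3401, 0.1929]
tool_rot: [-3.141, -0.0, 1.894]
contact_force: [0.8, 1.3, -0.2]
opening: 0.0427
grip_force: 0.0
```

```bash
python3 go.py .5535 .257 .12 95.3
```

```text
travel [-0.1234  0.107   0.0728] dr [-0.03  0.   13.19] F [ 0.8   1.32 -0.16] t 0.7667 pos [0.4129 0.3401 0.1929] rot [-179.97   -0.    108.49]
```

Emit:
{"name": "arm_command", "arguments": {
  "fingers": [1,1,1,1,1,1,1,1],
  "travel": [
    [-0.123,0.107,0.072],
    [-0.123,0.107,0.072],
    [-0.123,0.107,0.072],
    [-0.123,0.107,0.072],
    [-0.123,0.107,0.072],
    [-0.123,0.107,0.072],
    [-0.123,0.107,0.072],
    [-0.123,0.107,0.072]
  ],
  "dr": [
    [0,0,13.2],
    [0,0,13.2],
    [0,0,13.2],
    [0,0,13.2],
    [0,0,13.2],
    [0,0,13.2],
    [0,0,13.2],
    [0,0,13.2]
  ]
}}

```text
time: 1.43
tool_pos: [0.5516, 0.2607, 0.1218]
tool_rot: [-3.141, -0.0, 1.67]
contact_force: [0.6, 0.1, 0.4]
opening: 0.0003
grip_force: 0.0
```

```bash
python3 go.py .5535 .257 .085 95.3
```

```text
travel [-0.0039  0.0016  0.0368] dr [-0.01 -0.03  0.4 ] F [0.62 0.05 0.37] t 1.4333 pos [0.5516 0.2607 0.1218] rot [-1.7999e+02 -3.0000e-02  9.5700e+01]
```

Emit:
{"name": "arm_command", "arguments": {
  "fingers": [1,1,1,1,1],
  "travel": [
    [-0.002,0.001,0.035],
    [-0.002,0.001,0.05],
    [-0.002,0.001,0.058],
    [-0.002,0.001,0.062],
    [-0.002,0.001,0.062]
  ],
  "dr": [
    [0,0,0],
    [0,0,0],
    [0,0,0],
    [0,0,0],
    [0,0,0]
  ]
}}

```text
time: 1.85
tool_pos: [0.5526, 0.259, 0.0601]
tool_rot: [-3.141, -0.001, 1.671]
contact_force: [-3.5, 0.5, 5.6]
opening: 0.0004
grip_force: 2.8
```

Emit:
{"name": "arm_command", "arguments": {
  "fingers": [1,1,1,1],
  "travel": [
    [0,0,0.002],
    [0,0,0.003],
    [0,0,0.003],
    [0,0,0.003]
  ],
  "dr": [
    [0,0,0],
    [0,0,0],
    [0,0,0],
    [0,0,0]
  ]
}}

```text
time: 2.18
tool_pos: [0.5534, 0.259, 0.0585]
tool_rot: [3.14, -0.001, 1.67]
contact_force: [-3.9, 1.2, 6.8]
opening: 0.0004
grip_force: 3.1
```

Emit:
{"name": "arm_command", "arguments": {
  "fingers": [1,1,1,1],
  "travel": [
    [0,0,0.002],
    [0,0,0.003],
    [0,0,0.003],
    [0,0,0.003]
  ],
  "dr": [
    [0,0,0],
    [0,0,0],
    [0,0,0],
    [0,0,0]
  ]
}}

```text
time: 2.52
tool_pos: [0.5536, 0.259, 0.0576]
tool_rot: [3.139, -0.001, 1.67]
contact_force: [-9.8, -1.6, 19.4]
opening: 0.0004
grip_force: 9.8
```

The plunger is on its stop at z 57.6 mm, with the force rising to 19 N. Lifting off now.

Emit:
{"name": "arm_command", "arguments": {
  "fingers": [1,1,1,1,1,-1,-1,-1],
  "travel": [
    [0,0,-0.03],
    [0,0,-0.06],
    [0,0,-0.1],
    [0,0,-0.14],
    [0,0,-0.16],
    [0,0,-0.16],
    [0,0,-0.16],
    [0,0,-0.16]
  ],
  "dr": [
    [0,0,0],
    [0,0,0],
    [0,0,0],
    [0,0,0],
    [0,0,0],
    [0,0,0],
    [0,0,0],
    [0,0,0]
  ]
}}

```text
time: 3.18
tool_pos: [0.5531, 0.258, 0.2131]
tool_rot: [-3.141, 0.0, 1.67]
contact_force: [-0.5, 0.2, -1.3]
opening: 0.0159
grip_force: 0.0
```

```bash
python3 - <<'E'
from cell import *
from h import *
c=read_camera("wrist");cv2.imwrite("pics/w1.png",c["color"]);np.savez("w1.npz",**c);print((-c["R"].T@c["t"]).round(3))
E
python3 go.py .589 -.243 .18 95.3
```

```text
[0.547 0.331 0.371]
travel [-0.502  -0.0135  0.0325] dr [-0.11  0.02  0.37] F [0.62 0.12 0.85] t 3.2333 pos [0.5529 0.2579 0.2123] rot [-1.7989e+02  2.0000e-02  9.5670e+01]
```

View pics/w1.png

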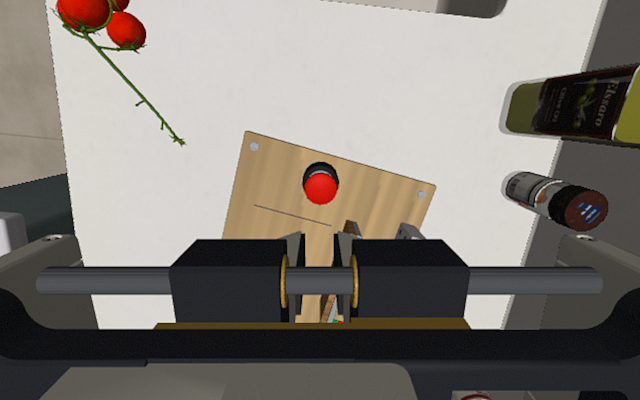

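The wrist view shows the jig's left edge with corners (246,131) and (435,186), the raised plunger at (320,190), and the y=+45 pencil line from (254,205) to (331,226).

```bash
python3 - <<'E'
from h import *
c=dict(np.load("w1.npz"))
for p in[(246,131),(435,186),(254,205),(331,226)]:print(p,ray(c,*p,.012).round(4))
print(ray(c,320,188,.072).round(4))
a=ray(c,246,131,.012)-ray(c,435,186,.012);print(np.linalg.norm(a),np.degrees(np.arctan2(-a[1],-a[0])))
a=ray(c,254,205,.012)-ray(c,331,226,.012);print(np.degrees(np.arctan2(-a[1],-a[0])))
E
```

```text
(246, 131) [0.4649 0.304  0.012 ]
(435, 186) [0.6962 0.2616 0.012 ]
(254, 205) [0.4779 0.2153 0.012 ]
(331, 226) [0.576  0.1973 0.012 ]
[0.5555 0.2595 0.072 ]
0.23513573787692835 -10.38974710769859
-10.395260709912149
```

Emit:
{"name": "arm_command", "arguments": {
  "fingers": [-1,-1,-1,-1,-1,-1,-1,-1],
  "travel": [
    [-0.502,-0.013,0],
    [-0.502,-0.013,0],
    [-0.502,-0.013,0],
    [-0.502,-0.013,0],
    [-0.502,-0.013,0],
    [-0.502,-0.013,0],
    [-0.502,-0.013,0],
    [-0.502,-0.013,0]
  ],
  "dr": [
    [0,0,0.4],
    [0,0,0.4],
    [0,0,0.4],
    [0,0,0.4],
    [0,0,0.4],
    [0,0,0.4],
    [0,0,0.4],
    [0,0,0.4]
  ]
}}

```text
time: 3.9
tool_pos: [0.5771, -0.0763, 0.2118]
tool_rot: [-3.139, -0.001, 1.663]
contact_force: [0.2, 0.9, 0.3]
opening: 0.0732
grip_force: 0.0
```

```bash
python3 go.py .589 -.243 .21 95.3
```

```text
travel [-0.167  -0.0034  0.0016] dr [-0.15 -0.07 -0.05] F [0.16 0.91 0.33] t 3.9 pos [ 0.5771 -0.0763  0.2118] rot [-1.7985e+02 -7.0000e-02  9.5250e+01]
```

Emit:
{"name": "arm_command", "arguments": {
  "fingers": [-1,-1,-1,-1,-1,-1,-1,-1],
  "travel": [
    [-0.04,-0.003,0.002],
    [-0.08,-0.003,0.002],
    [-0.12,-0.003,0.002],
    [-0.15,-0.003,0.002],
    [-0.167,-0.003,0.002],
    [-0.167,-0.003,0.002],
    [-0.167,-0.003,0.002],
    [-0.167,-0.003,0.002]
  ],
  "dr": [
    [0,0,0],
    [0,0,0],
    [0,0,0],
    [0,0,0],
    [0,0,0],
    [0,0,0],
    [0,0,0],
    [0,0,0]
  ]
}}

```text
time: 4.57
tool_pos: [0.5899, -0.24, 0.2101]
tool_rot: [-3.14, -0.002, 1.663]
contact_force: [-0.3, -0.4, 0.2]
opening: 0.0915
grip_force: 0.0
```

```bash
python3 go.py .589 -.243 .13 95.3; python3 - <<'E'
from cell import *
from h import *
c=read_camera("wrist");cv2.imwrite("pics/w2.png",c["color"]);np.savez("w2.npz",**c)
W=world(c);hsv=cv2.cvtColor(c["color"],cv2.COLOR_BGR2HSV)
m=(hsv[...,0]>5)&(hsv[...,0]<24)&(hsv[...,1]>60)&(abs(W[...,2]-.105)<.01)&(abs(W[...,0]-.59)<.08)&(abs(W[...,1]+.24)<.1)
w=W[m];print(len(w),cv2.minAreaRect((w[:,:2]*1000).astype(np.float32)))
E
```

```text
travel [-0.0031 -0.001   0.0801] dr [-0.1  -0.11 -0.03] F [-0.33 -0.36  0.19] t 4.5667 pos [ 0.5899 -0.24    0.2101] rot [-1.799e+02 -1.100e-01  9.527e+01]
1833 ((572.794921875, -208.487548828125), (49.723873138427734, 164.48641967773438), 29.463991165161133)
```

View pics/w2.png

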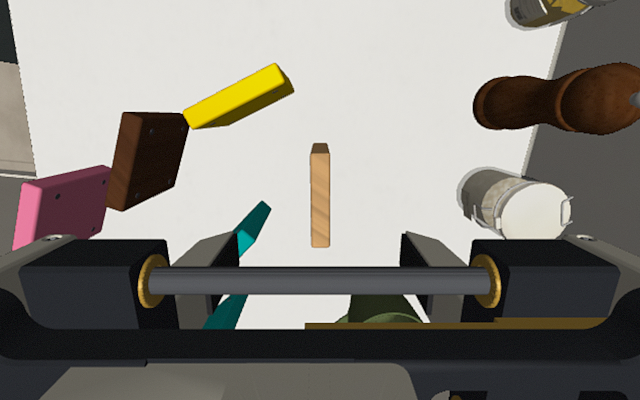

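The wrist view has the light panel's top face at columns 311–329, rows 153–247, midway between the fingers (238 and 402). The turquoise panel's near end is at (265,203), beside the left finger.

```bash
python3 - <<'E'
from h import *
c=dict(np.load("w2.npz"))
for p in[(311,153),(329,153),(311,247),(329,247),(265,203),(237,235),(270,212)]:print(p,ray(c,*p,.105).round(4))
W=world(c);print(W[225,258],W[235,240],W[207,264])
E
```

```text
(311, 153) [ 0.5804 -0.1995  0.105 ]
(329, 153) [ 0.596 -0.198  0.105]
(311, 247) [ 0.5881 -0.2876  0.105 ]
(329, 247) [ 0.605 -0.286  0.105]
(265, 203) [ 0.5428 -0.2484  0.105 ]
(237, 235) [ 0.5181 -0.282   0.105 ]
(270, 212) [ 0.5477 -0.2565  0.105 ]
[ 0.53112984 -0.28360909  0.07071452] [ 0.52123471 -0.28116551  0.10629236] [ 0.52789506 -0.28051953  0.01747008]
```

Emit:
{"name": "arm_command", "arguments": {
  "fingers": [-0.2,-0.2,-0.2,-0.2,-0.2,-0.2,-0.2,-0.2],
  "travel": [
    [-0.003,0.001,0.02],
    [-0.003,0.001,0.05],
    [-0.003,0.001,0.08],
    [-0.003,0.001,0.11],
    [-0.003,0.001,0.14],
    [-0.003,0.001,0.155],
    [-0.003,0.001,0.155],
    [-0.003,0.001,0.155]
  ],
  "dr": [
    [0,0,0],
    [0,0,0],
    [0,0,0],
    [0,0,0],
    [0,0,0],
    [0,0,0],
    [0,0,0],
    [0,0,0]
  ]
}}

```text
time: 5.28
tool_pos: [0.5915, -0.2426, 0.0561]
tool_rot: [-3.14, -0.001, 1.664]
contact_force: [0.2, -1.1, 0.8]
opening: 0.055
grip_force: 0.0
```

Emit:
{"name": "arm_command", "arguments": {
  "fingers": [1,1,1,1,1,1],
  "travel": [
    [0,0,0],
    [0,0,0],
    [0,0,0],
    [0,0,0],
    [0,0,0],
    [0,0,0]
  ],
  "dr": [
    [0,0,0],
    [0,0,0],
    [0,0,0],
    [0,0,0],
    [0,0,0],
    [0,0,0]
  ]
}}

```text
time: 5.78
tool_pos: [0.5917, -0.2441, 0.0568]
tool_rot: [3.141, 0.0, 1.662]
contact_force: [-1.3, -0.4, -0.1]
opening: 0.0196
grip_force: 0.0
```

```bash
python3 go.py .591 -.243 .055 95.2
```

```text
travel [ 0.0012 -0.0006  0.0018] dr [0.03 0.02 0.04] F [-1.3  -0.45 -0.11] t 5.7833 pos [ 0.5917 -0.2441  0.0568] rot [1.7997e+02 2.0000e-02 9.5240e+01]
```

Emit:
{"name": "arm_command", "arguments": {
  "fingers": [1,1,1,1,1,1,1,1],
  "travel": [
    [0,0,0],
    [0,0,0],
    [0,0,-0.01],
    [0,0,-0.03],
    [0,0,-0.06],
    [0,0,-0.1],
    [0,0,-0.14],
    [0,0,-0.15]
  ],
  "dr": [
    [0,0,0],
    [0,0,0],
    [0,0,0],
    [0,0,0],
    [0,0,0],
    [0,0,0],
    [0,0,0],
    [0,0,0]
  ]
}}

```text
time: 6.45
tool_pos: [0.5937, -0.2452, 0.2142]
tool_rot: [3.132, 0.006, 1.662]
contact_force: [0.5, 0.4, -0.7]
opening: 0.0178
grip_force: 50.0
```

```bash
python3 go.py .5313 .1607 .2 79.6
```

```text
travel [ 0.41   -0.0251  0.0114] dr [ 0.57  0.28 15.65] F [ 0.53  0.37 -0.73] t 6.45 pos [ 0.5937 -0.2452  0.2142] rot [179.47   0.35  95.25]
```

Emit:
{"name": "arm_command", "arguments": {
  "fingers": [1,1,1,1,1,1,1,1],
  "travel": [
    [0.02,-0.001,0],
    [0.05,-0.003,0],
    [0.08,-0.005,0],
    [0.11,-0.006,0],
    [0.14,-0.008,0],
    [0.17,-0.01,0],
    [0.2,-0.012,0],
    [0.22,-0.013,0]
  ],
  "dr": [
    [0,0,1],
    [0,0,2],
    [0,0,3],
    [0,0,4],
    [0,0,5],
    [0,0,6],
    [0,0,7],
    [0,0,8]
  ]
}}

```text
time: 7.12
tool_pos: [0.5573, -0.0235, 0.2062]
tool_rot: [-3.14, -0.001, 1.523]
contact_force: [-0.1, 0.6, -2.6]
opening: 0.0178
grip_force: 50.0
```

```bash
python3 go.py .5313 .1607 .2 79.6
```

```text
travel [ 0.1828 -0.0348  0.0064] dr [-0.07 -0.05  7.67] F [-0.09  0.6  -2.57] t 7.1167 pos [ 0.5573 -0.0235  0.2062] rot [-1.7993e+02 -6.0000e-02  8.7270e+01]
```

Emit:
{"name": "arm_command", "arguments": {
  "fingers": [1,1,1,1,1,1,1,1],
  "travel": [
    [0.03,-0.006,0],
    [0.06,-0.012,0],
    [0.09,-0.018,0],
    [0.12,-0.024,0],
    [0.15,-0.03,0],
    [0.175,-0.034,0],
    [0.183,-0.035,0],
    [0.183,-0.035,0]
  ],
  "dr": [
    [0,0,1],
    [0,0,2],
    [0,0,3],
    [0,0,4],
    [0,0,5],
    [0,0,6],
    [0,0,7],
    [0,0,7.7]
  ]
}}

```text
time: 7.78
tool_pos: [0.5314, 0.1605, 0.2061]
tool_rot: [-3.141, -0.0, 1.391]
contact_force: [-0.3, -0.5, -1.4]
opening: 0.0181
grip_force: 50.0
```

Emit:
{"name": "arm_command", "arguments": {
  "fingers": [1,1,1,1,1,1,1,1],
  "travel": [
    [0,0,0.02],
    [0,0,0.04],
    [0,0,0.06],
    [0,0,0.08],
    [0,0,0.1],
    [0,0,0.11],
    [0,0,0.115],
    [0,0,0.115]
  ],
  "dr": [
    [0,0,0],
    [0,0,0],
    [0,0,0],
    [0,0,0],
    [0,0,0],
    [0,0,0],
    [0,0,0],
    [0,0,0]
  ]
}}

```text
time: 8.45
tool_pos: [0.532, 0.1577, 0.0906]
tool_rot: [-3.14, 0.001, 1.388]
contact_force: [-0.8, -0.5, -2.2]
opening: 0.0175
grip_force: 50.0
```

```bash
python3 go.py .5313 .1607 .07 79.6;  python3 - <<'E'
from cell import *
from h import *
c=read_camera("scene");cv2.imwrite("pics/s2.png",cv2.resize(c["color"][210:370,210:390],(720,640))[:600]);np.savez("s2.npz",**c)
E
```

```text
travel [ 0.0029 -0.0012  0.0206] dr [-0.1   0.04 -0.08] F [-0.83 -0.51 -2.19] t 8.45 pos [0.532  0.1577 0.0906] rot [-1.799e+02  4.000e-02  7.952e+01]
```

View pics/s2.png

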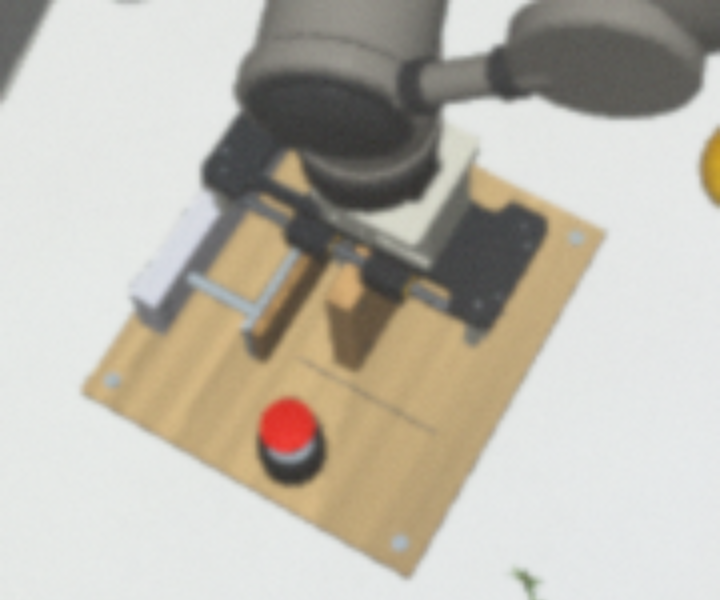

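The panel (crop (350,320)) hangs upright in front of the cork fence (270,320). Its left edge is at the pencil line and the plunger (290,430) is up. Lowering it now.

Emit:
{"name": "arm_command", "arguments": {
  "fingers": [1,1,1,1,1,1],
  "travel": [
    [0.002,0,0.008],
    [0.002,0,0.014],
    [0.002,0,0.018],
    [0.002,0,0.02],
    [0.002,0,0.021],
    [0.002,0,0.021]
  ],
  "dr": [
    [0,0,0],
    [0,0,0],
    [0,0,0],
    [0,0,0],
    [0,0,0],
    [0,0,0]
  ]
}}

```text
time: 9.0
tool_pos: [0.5326, 0.1603, 0.0702]
tool_rot: [-3.141, -0.0, 1.389]
contact_force: [0.1, -0.2, -2.0]
opening: 0.0179
grip_force: 50.0
```

Emit:
{"name": "arm_command", "arguments": {
  "fingers": [1,1,1,1],
  "travel": [
    [0,0,0.001],
    [0,0,0.0015],
    [0,0,0.002],
    [0,0,0.002]
  ],
  "dr": [
    [0,0,0],
    [0,0,0],
    [0,0,0],
    [0,0,0]
  ]
}}

```text
time: 9.33
tool_pos: [0.5328, 0.1603, 0.0686]
tool_rot: [3.141, -0.0, 1.388]
contact_force: [-0.6, -0.3, 1.0]
opening: 0.0176
grip_force: 50.0
```

Emit:
{"name": "arm_command", "arguments": {
  "fingers": [1,1,1,1,1,1,1,1],
  "travel": [
    [0,0.006,0],
    [0,0.012,0],
    [0,0.018,0],
    [0,0.024,0],
    [0,0.03,0],
    [0,0.034,0],
    [0,0.036,0],
    [0,0.036,0]
  ],
  "dr": [
    [0,0,0],
    [0,0,0],
    [0,0,0],
    [0,0,0],
    [0,0,0],
    [0,0,0],
    [0,0,0],
    [0,0,0]
  ]
}}

```text
time: 10.0
tool_pos: [0.5685, 0.1537, 0.0686]
tool_rot: [-3.141, -0.0, 1.388]
contact_force: [-3.7, -0.1, 5.3]
opening: 0.0176
grip_force: 50.0
```

Emit:
{"name": "arm_command", "arguments": {
  "fingers": [1,1,1,1,1,1,1,1],
  "travel": [
    [0,0.002,0],
    [0,0.004,0],
    [0,0.006,0],
    [0,0.008,0],
    [0,0.01,0],
    [0,0.012,0],
    [0,0.012,0],
    [0,0.012,0]
  ],
  "dr": [
    [0,0,0],
    [0,0,0],
    [0,0,0],
    [0,0,0],
    [0,0,0],
    [0,0,0],
    [0,0,0],
    [0,0,0]
  ],
  "squeeze": 60
}}

```text
time: 10.67
tool_pos: [0.5788, 0.1518, 0.0686]
tool_rot: [-3.139, 0.0, 1.388]
contact_force: [-8.3, 2.2, 8.1]
opening: 0.0178
grip_force: 60.0
```

Emit:
{"name": "arm_command", "arguments": {
  "fingers": [1,1,1,1,1,1,1,1],
  "travel": [
    [0,0.001,-0.0005],
    [0,0.003,-0.0005],
    [0,0.005,-0.0005],
    [0,0.007,-0.0005],
    [0,0.008,-0.0005],
    [0,0.008,-0.0005],
    [0,0.008,-0.0005],
    [0,0.008,-0.0005]
  ],
  "dr": [
    [0,0,0],
    [0,0,0],
    [0,0,0],
    [0,0,0],
    [0,0,0],
    [0,0,0],
    [0,0,0],
    [0,0,0]
  ]
}}

```text
time: 11.33
tool_pos: [0.5855, 0.1506, 0.0687]
tool_rot: [-3.136, 0.0, 1.388]
contact_force: [-10.0, 1.9, 7.8]
opening: 0.0178
grip_force: 60.0
```

```bash
python3 go.py .589 .15 .07 79.6;  python3 - <<'E'
from cell import *
from h import *
c=read_camera("scene");t=read_camera("top");w=read_camera("wrist")
a=cv2.resize(c["color"][225:310,235:320],(400,400),interpolation=2)
b=cv2.resize(t["color"][150:210,230:290],(400,400),interpolation=2)
cv2.imwrite("pics/s3.png",np.hstack([a,b]));cv2.imwrite("pics/w3.png",w["color"]);np.savez("s3.npz",**c);np.savez("t3.npz",**t);np.savez("w3.npz",**w)
E
```

```text
travel [ 0.0001  0.0035 -0.0014] dr [-0.32  0.03 -0.05] F [-10.04   1.89   7.78] t 11.3333 pos [0.5855 0.1506 0.0687] rot [-1.7968e+02  3.0000e-02  7.9550e+01]
```

View pics/s3.png

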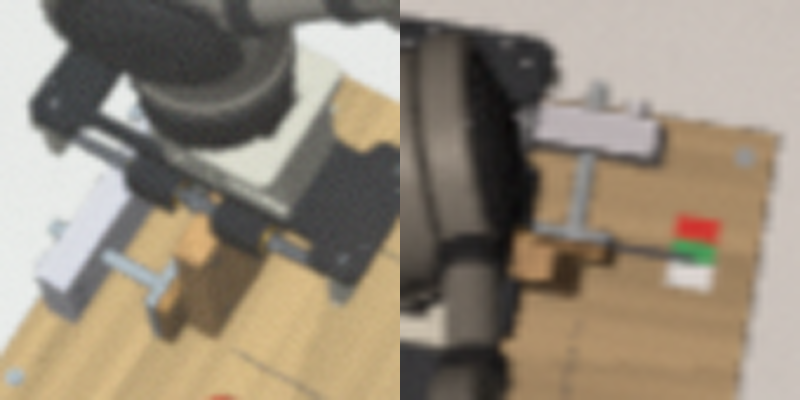

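View pics/w3.png

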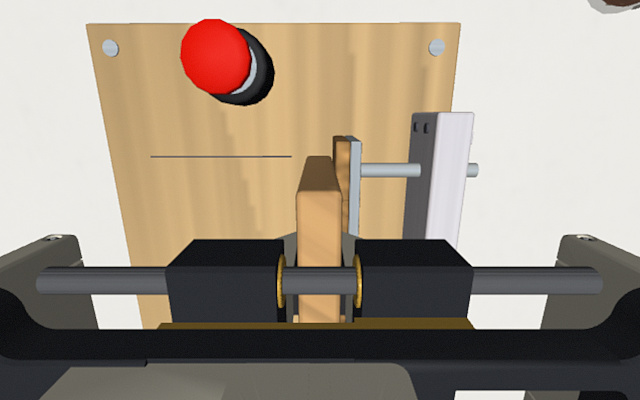

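The top crop shows the pointer tip at about (690,255), inside the green patch (670–715, 240–265). In the wrist view the panel is flat against the cork (345,180) and its left end is in line with the pencil line at row 156. I'll push 2.5 mm more to reach the middle of the green, then check tilt and force.

Emit:
{"name": "arm_command", "arguments": {
  "fingers": [1,1,1,1,1,1,1,1],
  "travel": [
    [0,0.001,-0.0005],
    [0,0.002,-0.001],
    [0,0.0025,-0.001],
    [0,0.0025,-0.001],
    [0,0.0025,-0.001],
    [0,0.0025,-0.001],
    [0,0.0025,-0.001],
    [0,0.0025,-0.001]
  ],
  "dr": [
    [0,0,0],
    [0,0,0],
    [0,0,0],
    [0,0,0],
    [0,0,0],
    [0,0,0],
    [0,0,0],
    [0,0,0]
  ]
}}

```text
time: 12.15
tool_pos: [0.5878, 0.1501, 0.0687]
tool_rot: [-3.135, 0.001, 1.388]
contact_force: [-9.6, 1.9, 0.4]
opening: 0.0179
grip_force: 60.0
```

```bash
python3 go.py .589 .15 .07 79.6;  python3 - <<'E'
from cell import *
from h import *
a=np.radians(-10.39);J=np.array([[np.cos(a),np.sin(a)],[-np.sin(a),np.cos(a)]])
w=read_camera("wrist");W=world(w);G=np.dstack([(W[...,:2]-[.546,.158])@J.T,W[...,2]])*1000
hsv=cv2.cvtColor(w["color"],cv2.COLOR_BGR2HSV)
m=(hsv[...,0]>5)&(hsv[...,0]<24)&(hsv[...,1]>60)
p=(abs(G[...,1]-45)<6)&m&(G[...,2]>20)
for lo in range(20,116,12):
    q=G[p&(G[...,2]>=lo)&(G[...,2]<lo+12)]
    q=q[(q[:,0]<68)&(q[:,0]>10)]
    if len(q)>5: print(lo,len(q),np.percentile(q[:,0],[2,50,98]).round(1),np.median(q[:,1]).round(1))
q=G[m&(G[...,2]>110)&(G[...,2]<124)];print("top",np.percentile(q,[2,50,98],axis=0).round(1).tolist())
r=G[(abs(G[...,2]-58)<8)&(G[...,1]>48)&(G[...,1]<65)&(G[...,0]>30)&(G[...,0]<75)];print("fence",len(r),np.percentile(r[:,0],[2,50,98]).round(1) if len(r) else 0)
t=read_camera("top");c=t["color"];hs=cv2.cvtColor(c,cv2.COLOR_BGR2HSV)[150:210,230:290]
for n,mm in(("green",(hs[...,0]>45)&(hs[...,0]<80)&(hs[...,1]>90)),("red",((hs[...,0]<6)|(hs[...,0]>174))&(hs[...,1]>150))):
    v,u=np.nonzero(mm);P=ray(t,u.mean()+230,v.mean()+150,.013);print(n,len(u),(J@(P[:2]-[.546,.158])*1000).round(1))
cv2.imwrite("pics/t4.png",cv2.resize(c[170:200,255:295],(800,600),interpolation=2))
E
```

```text
travel [ 0.0001  0.0012 -0.0013] dr [-0.36  0.04 -0.05] F [-9.6   1.95  0.41] t 12.15 pos [0.5878 0.1501 0.0687] rot [-1.7964e+02  4.0000e-02  7.9550e+01]
20 71 [35.3 45.  52.4] 45.7
32 87 [35.1 44.4 52.4] 45.7
44 106 [35.6 43.9 52.4] 45.8
56 429 [36.3 55.3 60.4] 45.7
68 134 [35.6 43.7 51.5] 45.8
80 176 [35.6 43.6 51.8] 45.8
92 223 [35.7 43.7 51.9] 45.8
104 393 [35.  43.8 52.6] 45.8
top [[35.5, -10.8, 113.9], [44.2, 26.5, 117.2], [52.6, 45.8, 118.4]]
fence 631 [52.4 59.  66. ]
green 9 [  64.9 -100.5]
red 16 [  76.  -100.4]
```

View pics/t4.png

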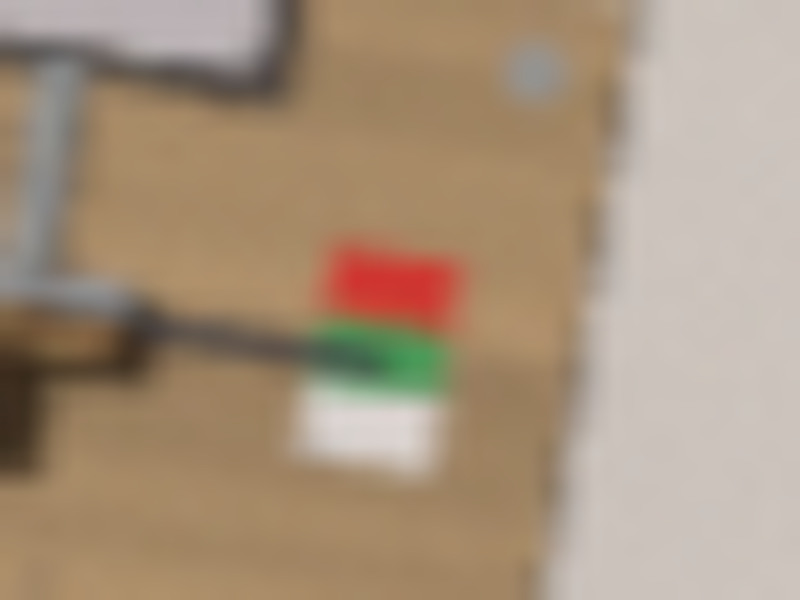

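The pointer tip at (380,360) is in the middle of the green patch (rows 325–390). The panel is upright, its back face is at jig x ≈ 52 mm at every height, its left edge is at y ≈ 45.8 mm, and the push is about 9 N. I'll hold for 0.7 s and hand in.

Emit:
{"name": "arm_command", "arguments": {
  "fingers": [1,1,1,1,1,1,1,1],
  "travel": [
    [0,0,0],
    [0,0,0],
    [0,0,0],
    [0,0,0],
    [0,0,0],
    [0,0,0],
    [0,0,0],
    [0,0,0]
  ],
  "dr": [
    [0,0,0],
    [0,0,0],
    [0,0,0],
    [0,0,0],
    [0,0,0],
    [0,0,0],
    [0,0,0],
    [0,0,0]
  ]
}}

```text
time: 12.92
tool_pos: [0.5878, 0.1501, 0.0687]
tool_rot: [-3.135, 0.001, 1.388]
contact_force: [-8.5, 2.4, 1.0]
opening: 0.0175
grip_force: 60.0
```

```bash
python3 -c "
from cell import *
s=observe();print(s['tool_pos'],s['contact_force'])
print(hand_in())"
```

```text
[0.58779248 0.15011192 0.06870253] [-8.50371606  2.43141542  0.96843526]
the job is handed in; nothing more can be done
None
```

The plunger was pressed to its stop and sprang back up, and the arm is still holding the light panel upright, centred and flush on the cork with the pointer mid-green at about 8–9 N; the job is handed in at about 13 s, no verdict came back, and I took no final picture of the dark panel and other bystanders.

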